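# Line up the cast finials by height

### The job

Stand the four brass finials upright on the board, one centred on each cork pad, in order of height: the tallest on the pad next to the steel end stop and each next one shorter, down to the shortest at the far end. Let none of them tip over on the way, and leave the glass jar standing where it is.

Things in the scene. Friction and masses are not known exactly. Their poses are not given: they have to be found in the camera images.
- finial_tallest: loose cast brass finial (a turned spire with a round foot, narrow waist, fat drum and slim tip), one of four of the same shape in four sizes; this one is 120 mm tall. Origin: centre of its underside, z up its axis; round, so yaw means nothing. Foot 53 mm across; grip it on the straight drum, 43 mm across, from 50 to 91 mm above the underside; the tip above is at most 29 mm across. About 0.5 kg
- finial_second: loose cast brass finial (a turned spire with a round foot, narrow waist, fat drum and slim tip), one of four of the same shape in four sizes; this one is 102 mm tall. Origin: centre of its underside, z up its axis; round, so yaw means nothing. Foot 45 mm across; grip it on the straight drum, 37 mm across, from 43 to 78 mm above the underside; the tip above is at most 24 mm across. About 0.36 kg
- finial_third: loose cast brass finial (a turned spire with a round foot, narrow waist, fat drum and slim tip), one of four of the same shape in four sizes; this one is 84 mm tall. Origin: centre of its underside, z up its axis; round, so yaw means nothing. Foot 37 mm across; grip it on the straight drum, 30 mm across, from 35 to 64 mm above the underside; the tip above is at most 20 mm across. About 0.24 kg
- finial_shortest: loose cast brass finial (a turned spire with a round foot, narrow waist, fat drum and slim tip), one of four of the same shape in four sizes; this one is 66 mm tall. Origin: centre of its underside, z up its axis; round, so yaw means nothing. Foot 29 mm across; grip it on the straight drum, 24 mm across, from 28 to 50 mm above the underside; the tip above is at most 16 mm across. About 0.14 kg
- pad1: one of four alike fixed round cork pads, 60 mm across and 3 mm thick, in a straight row 72 mm apart on a dark wooden board (85 x 400 mm, 20 mm thick, lying on the table). The numbers in the names say nothing of their order in the row. Origin: centre of the pad's underside, 20 mm above the table, so its top is 3 mm above the origin and 23 mm above the table. The board's x axis lies across the row, its y axis along it, and the pad's axes are parallel to those
- pad2: one of four alike fixed round cork pads, 60 mm across and 3 mm thick, in a straight row 72 mm apart on a dark wooden board (85 x 400 mm, 20 mm thick, lying on the table). The numbers in the names say nothing of their order in the row. Origin: centre of the pad's underside, 20 mm above the table, so its top is 3 mm above the origin and 23 mm above the table. The board's x axis lies across the row, its y axis along it, and the pad's axes are parallel to those
- pad3: one of four alike fixed round cork pads, 60 mm across and 3 mm thick, in a straight row 72 mm apart on a dark wooden board (85 x 400 mm, 20 mm thick, lying on the table). The numbers in the names say nothing of their order in the row. Origin: centre of the pad's underside, 20 mm above the table, so its top is 3 mm above the origin and 23 mm above the table. The board's x axis lies across the row, its y axis along it, and the pad's axes are parallel to those
- pad4: one of four alike fixed round cork pads, 60 mm across and 3 mm thick, in a straight row 72 mm apart on a dark wooden board (85 x 400 mm, 20 mm thick, lying on the table). The numbers in the names say nothing of their order in the row. Origin: centre of the pad's underside, 20 mm above the table, so its top is 3 mm above the origin and 23 mm above the table. The board's x axis lies across the row, its y axis along it, and the pad's axes are parallel to those
- stop: dark steel end stop fixed upright on one end of the board (either end), in line with the pads, its middle 62 mm from the nearest pad's centre: 20 mm thick along the row, 75 mm wide across it, 60 mm high above the board. Origin: centre of its underside, on the board's top. The board's other end has only a thin pale wooden strip, 6 mm high
- jar: loose closed amber glass jar with a dark metal cap, 54 mm across and 85 mm tall, standing among the finials; to be left alone. Origin: centre of its underside. Thin punches and a brass offcut, up to 12 mm high, also lie flat between the finials
Mind the look-alikes: they are no part of the job. Leave any green look-alike of the finial_third alone.

How it is judged:
By the outcome, as a careful person would: the job done as asked, in the order asked, and still so for the second after the job is handed in, with the robot touching nothing.
It also fails if it takes over 128 s, if anything falls off the work surface, if the arm or the gripper's body presses on something with over 40 N, if the wrist force passes 120 N, or if a joint passes its speed limit or range.

### The arm

A 6-joint arm with a two-finger parallel gripper is mounted at the origin on the work surface. World frame = base frame: x ahead of the robot, y to its left, z up, the work surface at z = 0. Lengths are in m, angles in rad, forces in N, time in s.
With the tool pointing down it reaches from about 0.35 to 0.975 m from the base axis. Payload 4.9 kg.
Tool frame: the origin (TCP) lies between the finger pads; the fingertips stand 22 mm ahead of it and the grasp point (between the pads) lies 3 mm ahead of it; z points along the fingers, y is the line along which they close (so a half turn about z gives the same grasp; the last joint's range is limited). The gripper opens to 85 mm and grips with 20 to 120 N. Pads are 22 mm wide; open, the fingers measure 114 mm over their backs; the gripper's body (76 mm by 85 mm) begins 54 mm behind the grasp point. The pads swing forward as they close: fully open they stand 13 mm farther back than shut.
Start: joints at [1.175, 0.053, 1.613, -0, 1.476, -0.119], TCP at [0.171, 0.601, 0.253] pointing down, gripper open.
Joint ranges: [-3.01, 3.01], [-1.01, 2.22], [0.06, 2.58], [-1.02, 4.17], [0.09, 2.62], [-3.14, 3.14]. Speed limits (rad/s): [2.57, 2.57, 3.14, 3.14, 3.14, 3.14].

### API

Orientations are given as a unit quaternion [w, x, y, z].
In Python, from plant import state, grab_frame, get_calibration, job_done, recognise, regions_of gives the robot as it stands.
- The arm moves only by the tool apply_moves, never from a script. Its argument "targets" is a list of rows, each an object with "translation": the shift along the tool's x, y, z normalised to -1 to 1, where 1 is 100 mm, a list of three; "twist": the turn about the tool's z normalised to -1 to 1, where 1 is 0.1 rad; "hand": the opening, from 0 (shut) to 1 (fully open). A call has 1 to 8 rows; each row shifts and turns the commanded pose from where the row before left it, along the tool's axes as they then stand; what a row does not reach is not made up. A row lasts 1/10 s, in which the tool goes at most 50 mm and 8.59 degrees, less where a joint would pass 70% of its speed; a pose out of reach is approached as far as the arm can. A call with a number of a shift or a turn outside -1 to 1 is refused whole. A call with a gripper value outside its range is refused whole. The fingers move at their own pace and stop on an object; the grip force is fixed at half the most. Time passes only in rows, so rows that do not move let the fingers close. It gives the time, the measured TCP pose, the force, the opening and the grip force at its end, in the units of the state.
- state(): the state, without advancing time (a new reading comes with each control period).
- grab_frame(name): name is "scene" or "side" or "wrist"; returns the picture (420x560x3 uint8, red, green, blue); there is no depth.
- get_calibration(name): a dict with "camera_matrix" (3x3 intrinsics, pixels), "pose" (4x4, takes a point from camera to world coordinates). Camera axes: x right, y up, looking along -z (the intrinsics and any distortion apply to the point x, -y, -z); pixel columns grow to the right and rows downward; lengths in m; the calibration is good to about 2 mm. A picture is of the moment at which its call begins: read the wrist's pose just before it. get_calibration takes no time and is no camera call; for the wrist camera it gives the pose at the moment of the call.
- job_done(): hands the job in; it is judged then, once.
Trained networks look in the newest picture that a camera, given by its name, has taken for a name from the list of things; names that differ only in an ending like _2 or _b are one class to them, and where a whole thing is asked for, a point or a joint stands for the part that bears it (a point fixed in the world has none). Each returns a list of dicts, best first, with "score" (0 to 1); they miss things now and then, are a little off and sometimes report something else, mostly with a low value. They report only what shows in the picture. A call takes as long as a camera call. They do not tell look-alikes from the thing itself.
- recognise(camera, query): "point" ([x, y, z] in m, in world coordinates, good to about 4 mm: the middle of the surface that is visible of it).
- regions_of(camera, query): "pixels" (420x560 bool, what is visible of it).
The state is a dict: "time": time; "joint_pos": joint angles; "joint_vel": joint speeds; "joint_efforts": joint torques, N m; "tool_pos": TCP position; "tool_rot": TCP orientation; "contact_force": force on the tool from outside, world axes, zero at the start; "ft_torque": the same for the moment, N m; "gripper_width": opening from 0.0 (shut) to 1.0 (fully open); "grasp_force": force on a finger pad.
Only numpy, scipy, OpenCV 4.12 (cv2) and the standard library are available. Lean on these libraries where they do the work, as an engineer would, in place of code of your own. Each camera call takes 0.05 s, during which the arm holds its last target. There are 200 camera calls.

## Working session

There is one attempt and no reset: what is moved stays moved. The work goes in short steps, Python scripts to look and compute and a tool call to move; the robot and the scene stay as the last step left them, time stands still between calls to the robot, and variables do not carry over. Pictures are saved under pics/ and viewed, at most 14 in all, crops included, and the job is handed in when it is done.

Besides the shell and the picture viewer there is one more tool, called after ">>>" as name(argument=value, ...), one argument or row to a line, values as JSON. apply_moves: Moves the arm, as the interface text tells. Its arguments: {"type":"object","properties":{"targets":{"type":"array"}},"required":["targets"]}

```bash
mkdir -p pics; ls; python3 - <<'E'
from plant import *
import cv2,numpy as np
for c in ("scene","side"):
    im=grab_frame(c); cv2.imwrite(f"pics/{c}0.png",im[:,:,::-1])
    k=get_calibration(c); print(c,np.round(k["camera_matrix"],1).tolist(),np.round(k["pose"],3).tolist(),[x for x in k])
    for q in ("finial_tallest","finial_second","finial_third","finial_shortest","pad1","stop","jar"):
        print(q,[(np.round(r["point"],3).tolist(),round(r["score"],2)) for r in recognise(c,q)])
s=state();print(s)
E
```

```text
pics
scene [[438.9, 0.0, 281.6], [0.0, 438.9, 204.3], [0.0, 0.0, 1.0]] [[0.313, -0.785, 0.535, 1.008], [0.95, 0.254, -0.184, -0.172], [0.008, 0.566, 0.824, 0.848], [0.0, 0.0, 0.0, 1.0]] ['camera_matrix', 'pose']
finial_tallest [([0.505, 0.301, 0.067], 0.71)]
finial_second [([0.482, 0.136, 0.061], 0.87)]
finial_third [([0.365, -0.017, 0.045], 0.65), ([0.353, 0.082, 0.043], 0.61), ([0.477, -0.018, 0.044], 0.54)]
finial_shortest [([0.496, -0.328, 0.039], 0.78)]
pad1 [([0.656, -0.068, 0.023], 0.85), ([0.665, 0.004, 0.019], 0.78), ([0.651, -0.141, 0.02], 0.73), ([0.672, 0.073, 0.023], 0.68)]
stop [([0.658, -0.2, 0.081], 0.98)]
jar [([0.485, -0.163, 0.058], 0.73)]
side [[532.4, 0.0, 269.8], [0.0, 532.4, 206.2], [0.0, 0.0, 1.0]] [[0.987, 0.074, -0.143, 0.361], [-0.16, 0.546, -0.822, -0.88], [0.017, 0.834, 0.551, 0.647], [0.0, 0.0, 0.0, 1.0]] ['camera_matrix', 'pose']
finial_tallest [([0.487, 0.3, 0.063], 0.62), ([0.46, -0.026, 0.04], 0.33)]
finial_second [([0.469, 0.132, 0.049], 0.86), ([0.658, -0.071, 0.022], 0.7)]
finial_third [([0.342, 0.075, 0.044], 0.92), ([0.463, -0.022, 0.04], 0.87),
[... 322 characters left out ...]
8, 'joint_pos': array([ 1.17500406e+00,  5.27016913e-02,  1.61286405e+00, -1.80968312e-05,
        1.47598146e+00, -1.19018969e-01]), 'joint_vel': array([ 0.00038784,  0.0004138 ,  0.00321587,  0.00075324, -0.00040516,
       -0.00040987]), 'joint_efforts': array([ 3.97804060e-04, -3.93631911e+01, -3.70450294e+01, -5.54866710e-05,
        1.77326774e-04, -2.79472786e-06]), 'tool_pos': array([0.17079883, 0.60120967, 0.25332403]), 'tool_rot': array([1.44968038e-05, 1.37944518e-01, 9.90439957e-01, 1.96855279e-05]), 'contact_force': array([ 0.45105901, -0.0822947 , -0.3128743 ]), 'ft_torque': array([-0.0022638 , -0.00853128,  0.00141791]), 'grasp_force': 0.0, 'gripper_width': 0.9996359455467638}
```

View pics/scene0.png

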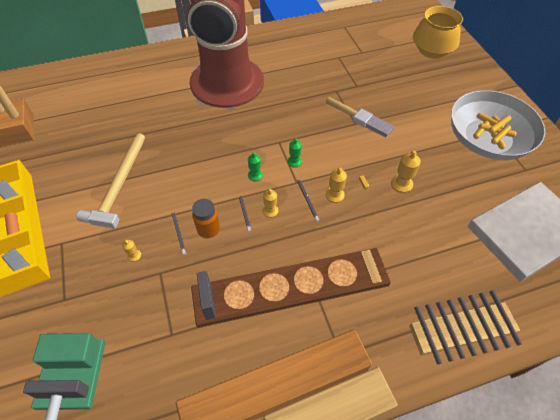

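View pics/side0.png

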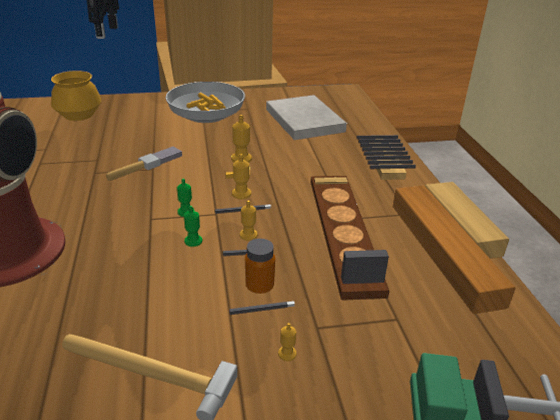

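Scene view: the brass finials stand at pixels (132,250) shortest, (270,203) third, (337,185) second and (405,171) tallest. The jar is at (206,218), the pads at (239,294) to (343,272), and the stop at (206,295).

Candidates for finial_third are (270,203) brass, (255,166) green and (295,152) green. Only (270,203) is brass. I'll confirm it with a crop and measure precisely from masks.

```bash
cat > h.py <<'E'
from plant import *
import cv2,numpy as np
from scipy.optimize import minimize
PROF=np.array([[0,26.5],[10,26.5],[16,16],[30,12],[44,14],[50,21.5],[91,21.5],[96,14.5],[106,14],[113,9],[120,3]])/1000
H=dict(tallest=.120,second=.102,third=.084,shortest=.066)
def proj(cam,P):
    K,T=np.array(cam["camera_matrix"]),np.array(cam["pose"])
    q=(np.atleast_2d(P)-T[:3,3])@T[:3,:3]; q=q*[1,-1,-1]
    q=q@K.T; return q[:,:2]/q[:,2:]
def onplane(cam,uv,z):
    K,T=np.array(cam["camera_matrix"]),np.array(cam["pose"])
    d=np.linalg.solve(K,[uv[0],uv[1],1])*[1,-1,-1]; d=T[:3,:3]@d
    return T[:3,3]+d*(z-T[2,3])/d[2]
A=np.linspace(0,2*np.pi,24)
def model(cam,p,name,z0=0,S=4):
    s=H[name]/.120; m=np.zeros((420*S,560*S),np.uint8)
    rings=[proj(cam,np.c_[p[0]+r*s*np.cos(A),p[1]+r*s*np.sin(A),np.full(24,z0+h*s)]) for h,r in PROF]
    for a,b in zip(rings,rings[1:]):
        cv2.fillConvexPoly(m,cv2.convexHull(np.round(np.r_[a,b]*S).astype(np.int32)),1)
    return cv2.resize(m.astype(np.float32),(560,420),interpolation=cv2.INTER_AREA)
def centroid(m):
    v,u=np.nonzero(m>.5); return np.array([u.mean(),v.mean()])
def pick(cam,name,guess,cname):
    """mask of the region nearest the guess"""
    best=None
    for r in regions_of(cname,"finial_"+name):
        if r["pixels"].sum()<20: continue
        d=np.linalg.norm(centroid(r["pixels"])-proj(cam,[*guess,H[name]/2])[0])
        if d<20 and (best is None or d<best[0]): best=(d,r["pixels"])
    return None if best is None else best[1]
def fit(masks,name,guess,z0=0):
    f=lambda p:sum(np.abs(model(c,p,name,z0)-m).sum()/m.sum() for c,m in masks)
    r=minimize(f,guess,method="Nelder-Mead",options=dict(initial_simplex=np.array(guess)+[[0,0],[.01,0],[0,.01]],xatol=2e-4,fatol=1e-3))
    return r.x,r.fun/len(masks)
E
python3 - <<'E'
from h import *
G=dict(tallest=(.49,.30),second=(.475,.133),third=(.468,-.02),shortest=(.49,-.331))
ims={c:grab_frame(c) for c in("scene","side")}; cams={c:get_calibration(c) for c in ims}
for n,g in G.items():
    ms=[]
    for c in ims:
        m=pick(cams[c],n,g,c)
        if m is None: print(n,c,"none");continue
        x,f=fit([(cams[c],m)],n,g); print(n,c,np.round(x,4),round(f,3),np.median(ims[c][m],0)); ms.append((cams[c],m))
    if len(ms)>1:
        x,f=fit(ms,n,g); print(n,"both",np.round(x,4),round(f,3))
for c in ims:
    for q in("pad1","stop","jar"):
        for r in regions_of(c,q):
            m=r["pixels"]
            z={"pad1":.023,"stop":.05,"jar":.042}[q]
            print(c,q,round(r["score"],2),np.round(onplane(cams[c],centroid(m),z),4),m.sum())
crop=np.hstack([cv2.resize(ims["scene"][120:230,220:360],(560,440)),]);cv2.imwrite("pics/crop1.png",crop[:,:,::-1])
E
```

```text
tallest scene [0.4937 0.3109] 0.049 [143. 107.  49.]
tallest side [0.4912 0.3076] 0.231 [122.  92.  34.]
tallest both [0.4923 0.3112] 0.151
second scene [0.4726 0.1443] 0.119 [151. 113.  51.]
second side none
third scene [ 0.469  -0.0141] 0.177 [172. 128.  54.]
third side [ 0.4679 -0.0199] 0.136 [125.   94.   35.5]
third both [ 0.4683 -0.0145] 0.18
shortest scene [ 0.4877 -0.3281] 0.165 [215. 159.  63.]
shortest side [ 0.488 -0.331] 0.088 [123.  93.  35.]
shortest both [ 0.4881 -0.3292] 0.151
scene pad1 0.71 [ 0.6538 -0.139   0.023 ] 658
scene pad1 0.7 [ 0.4623 -0.0134  0.023 ] 371
scene pad1 0.66 [ 0.6605 -0.0667  0.023 ] 701
scene pad1 0.65 [0.6687 0.0058 0.023 ] 588
scene pad1 0.62 [0.6744 0.077  0.023 ] 623
scene stop 0.78 [ 0.6476 -0.2006  0.05  ] 629
scene jar 0.61 [ 0.4689 -0.1615  0.042 ] 860
side pad1 0.85 [0.6711 0.0722 0.023 ] 330
side pad1 0.81 [ 0.658  -0.0708  0.023 ] 470
side stop 0.73 [ 0.6469 -0.2015  0.05  ] 1419
side jar 0.69 [ 0.4687 -0.1647  0.042 ] 1467
```

View pics/crop1.png

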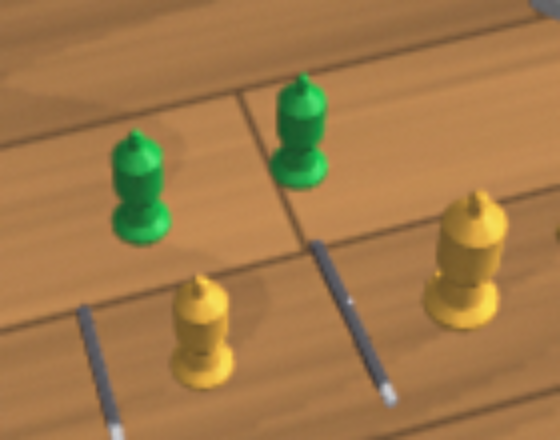

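The crop confirms it: the brass finial at crop (203,335) is finial_third, and the two at (140,190) and (302,130) are green look-alikes to leave alone. I'll turn the tool so the fingers close across the row.

>>> apply_moves(
  targets=[
    {"translation": [0,0,0],"twist": 1,"hand": 1},
    {"translation": [0,0,0],"twist": 1,"hand": 1},
    {"translation": [0,0,0],"twist": 1,"hand": 1},
    {"translation": [0,0,0],"twist": 1,"hand": 1},
    {"translation": [0,0,0],"twist": 1,"hand": 1},
    {"translation": [0,0,0],"twist": 1,"hand": 1},
    {"translation": [0,0,0],"twist": 1,"hand": 1},
  ],
)

```text
time: 2.3
tool_pos: [0.1708, 0.6012, 0.2533]
tool_rot: [0.0, 0.471, 0.882, -0.0]
contact_force: [0.1, -0.6, 0.7]
gripper_width: 1.002
grasp_force: 0.0
```

>>> apply_moves(
  targets=[
    {"translation": [0,0,0],"twist": 1,"hand": 1},
    {"translation": [0,0,0],"twist": 1,"hand": 1},
    {"translation": [0,0,0],"twist": 1,"hand": 1},
    {"translation": [0,0,0],"twist": 1,"hand": 1},
    {"translation": [0,0,0],"twist": 1,"hand": 1},
    {"translation": [0,0,0],"twist": 1,"hand": 1},
    {"translation": [0,0,0],"twist": 0.95,"hand": 1},
    {"translation": [0,0,0],"twist": 0,"hand": 1},
  ],
)

```text
time: 3.1
tool_pos: [0.1708, 0.6012, 0.2533]
tool_rot: [-0.0, 0.742, 0.671, 0.0]
contact_force: [0.2, 0.1, -0.5]
gripper_width: 0.997
grasp_force: 0.0
```

```bash
cat >> h.py <<'E'
from scipy.spatial.transform import Rotation as Rn
def to(x,y,z=None):
    """shift in tool axes (100 mm units) from the measured TCP to a world point"""
    s=state(); R=Rn.from_quat(s["tool_rot"],scalar_first=True).as_matrix()
    p=s["tool_pos"]; d=np.array([x,y,p[2] if z is None else z])-p
    yt=R[:,1]; print("t",round(s["time"],2),"tcp",np.round(p,4),"yaw_y",round(np.degrees(np.arctan2(yt[1],yt[0])),1),"w",round(s["gripper_width"],3),"f",np.round(s["contact_force"],1),"| tool shift/100mm",np.round(R.T@d*10,3))
E
python3 -c "
from h import *
to(.48,.22);print(state()['joint_pos'])
k=get_calibration('wrist');print(np.round(k['pose'],3),k['camera_matrix'])"
```

```text
t 3.1 tcp [0.1708 0.6012 0.2533] yaw_y -5.8 w 0.997 f [ 0.2  0.1 -0.5] | tool shift/100mm [-3.482  3.46  -0.   ]
[1.17501235e+00 5.27140580e-02 1.61288309e+00 1.97126491e-06
 1.47598475e+00 1.27580894e+00]
[[ 0.995  0.096  0.031  0.178]
 [-0.101  0.952  0.29   0.676]
 [-0.002 -0.292  0.957  0.375]
 [ 0.     0.     0.     1.   ]] [[307.4094139    0.         276.35779895]
 [  0.         307.4094139  208.53115752]
 [  0.           0.           1.        ]]
```

>>> apply_moves(
  targets=[
    {"translation": [-0.34,0.34,0],"twist": 0,"hand": 1},
    {"translation": [-0.34,0.34,0],"twist": 0,"hand": 1},
    {"translation": [-0.34,0.34,0],"twist": 0,"hand": 1},
    {"translation": [-0.34,0.34,0],"twist": 0,"hand": 1},
    {"translation": [-0.34,0.34,0],"twist": 0,"hand": 1},
    {"translation": [-0.34,0.34,0],"twist": 0,"hand": 1},
    {"translation": [-0.34,0.34,0],"twist": 0,"hand": 1},
    {"translation": [-0.34,0.34,0],"twist": 0,"hand": 1},
  ],
)

```text
time: 3.9
tool_pos: [0.4149, 0.3015, 0.2537]
tool_rot: [0.0, 0.741, 0.671, 0.001]
contact_force: [0.4, 0.6, -0.3]
gripper_width: 1.001
grasp_force: 0.0
```

>>> apply_moves(
  targets=[
    {"translation": [-0.34,0.34,0],"twist": 0,"hand": 1},
    {"translation": [-0.34,0.34,0],"twist": 0,"hand": 1},
    {"translation": [0,0,0],"twist": 0,"hand": 1},
    {"translation": [0,0,0],"twist": 0,"hand": 1},
  ],
)

```text
time: 4.3
tool_pos: [0.4752, 0.2279, 0.2533]
tool_rot: [-0.0, 0.742, 0.67, -0.0]
contact_force: [0.8, 0.2, 0.3]
gripper_width: 1.002
grasp_force: 0.0
```

```bash
cat > w.py <<'E'
from h import *
import sys
# usage: w.py pic name,x,y,z0 ...
to(.48,.0)
cam=get_calibration("wrist"); im=grab_frame("wrist"); cv2.imwrite(f"pics/{sys.argv[1]}.png",im[:,:,::-1])
for a in sys.argv[2:]:
    n,x,y,z=a.split(","); g=(float(x),float(y))
    m=pick(cam,n,g,"wrist")
    if m is None: print(n,"none",proj(cam,[*g,.05])); continue
    x,f=fit([(cam,m)],n,g,float(z)); print(n,np.round(x,4),round(f,3),m.sum(),centroid(m).round())
for r in regions_of("wrist","pad1"):
    m=r["pixels"]
    if m.sum()>50: print("pad",round(r["score"],2),np.round(onplane(cam,centroid(m),.023),4),m.sum(),centroid(m).round())
E
python3 w.py w1 tallest,.492,.31,0 second,.472,.142,0
```

```text
t 4.3 tcp [0.4752 0.2279 0.2533] yaw_y -5.8 w 1.002 f [0.8 0.2 0.3] | tool shift/100mm [-2.262e+00  2.800e-01 -1.000e-03]
tallest [0.4903 0.311 ] 0.033 2023 [284. 104.]
second [0.4711 0.1442] 0.059 1672 [281. 254.]
pad 0.59 [0.671  0.0783 0.023 ] 1592 [440. 280.]
```

View pics/w1.png

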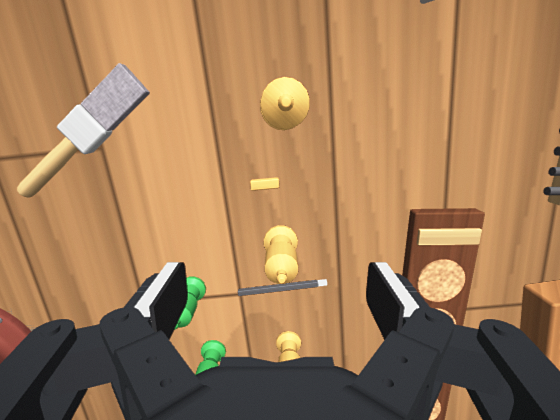

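The wrist view shows the tallest at (284,104) and the second at (281,254), both brass and close fits. Next I'll look at the pads from above.

>>> apply_moves(
  targets=[
    {"translation": [-0.4,0.23,0],"twist": 0,"hand": 1},
    {"translation": [-0.4,0.23,0],"twist": 0,"hand": 1},
    {"translation": [-0.4,0.23,0],"twist": 0,"hand": 1},
    {"translation": [-0.4,0.23,0],"twist": 0,"hand": 1},
    {"translation": [-0.4,0.23,0],"twist": 0,"hand": 1},
    {"translation": [-0.4,0.23,0],"twist": 0,"hand": 1},
    {"translation": [-0.4,0.23,0],"twist": 0,"hand": 1},
    {"translation": [-0.4,0.23,0],"twist": 0,"hand": 1},
  ],
)

```text
time: 5.3
tool_pos: [0.6263, -0.1084, 0.2534]
tool_rot: [0.0, 0.741, 0.671, 0.0]
contact_force: [-0.4, 0.7, -0.3]
gripper_width: 0.998
grasp_force: 0.0
```

>>> apply_moves(
  targets=[
    {"translation": [-0.4,0.23,0],"twist": 0,"hand": 1},
    {"translation": [-0.4,0.23,0],"twist": 0,"hand": 1},
    {"translation": [0,0,0],"twist": 0,"hand": 1},
    {"translation": [0,0,0],"twist": 0,"hand": 1},
  ],
)

```text
time: 5.7
tool_pos: [0.6635, -0.1918, 0.2527]
tool_rot: [-0.001, 0.742, 0.671, -0.0]
contact_force: [0.1, 0.5, 1.0]
gripper_width: 1.002
grasp_force: 0.0
```

```bash
python3 w.py w2 third,.468,-.016,0
```

```text
t 5.7 tcp [ 0.6635 -0.1918  0.2527] yaw_y -5.8 w 1.002 f [0.1 0.5 1. ] | tool shift/100mm [ 1.725 -2.018  0.004]
third [ 0.4659 -0.0135] 0.046 2579 [58. 26.]
pad 0.83 [ 0.6518 -0.1369  0.023 ] 2346 [262. 135.]
pad 0.73 [ 0.6632 -0.0136  0.023 ] 785 [260.   8.]
```

View pics/w2.png

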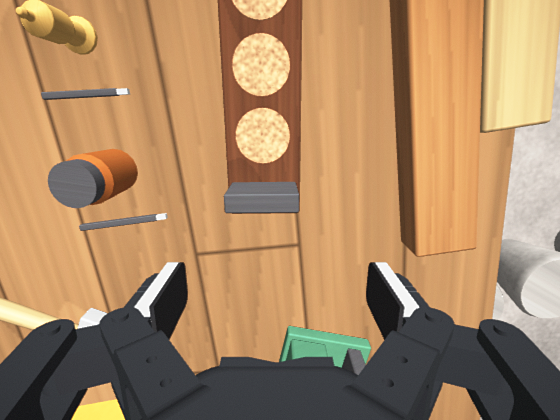

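The pads show at (262,135) next to the stop (262,197), and at (260,64). Pad A from this view and pad D from the previous one are 216 mm apart, which is 3 × 72 mm. Going to the tallest.

>>> apply_moves(
  targets=[
    {"translation": [0.4,-0.18,0],"twist": 0,"hand": 1},
    {"translation": [0.4,-0.18,0],"twist": 0,"hand": 1},
    {"translation": [0.4,-0.18,0],"twist": 0,"hand": 1},
    {"translation": [0.4,-0.18,0],"twist": 0,"hand": 1},
    {"translation": [0.4,-0.18,0],"twist": 0,"hand": 1},
    {"translation": [0.4,-0.18,0],"twist": 0,"hand": 1},
    {"translation": [0.4,-0.18,0],"twist": 0,"hand": 1},
    {"translation": [0.4,-0.18,0],"twist": 0,"hand": 1},
  ],
)

```text
time: 6.65
tool_pos: [0.5504, 0.1432, 0.2539]
tool_rot: [0.0, 0.741, 0.671, 0.001]
contact_force: [0.5, 0.4, 0.0]
gripper_width: 0.999
grasp_force: 0.0
```

>>> apply_moves(
  targets=[
    {"translation": [0.4,-0.18,0],"twist": 0,"hand": 1},
    {"translation": [0.4,-0.18,0],"twist": 0,"hand": 1},
    {"translation": [0.4,-0.18,0],"twist": 0,"hand": 1},
    {"translation": [0.4,-0.18,0],"twist": 0,"hand": 1},
    {"translation": [0,0,0],"twist": 0,"hand": 1},
    {"translation": [0,0,0],"twist": 0,"hand": 1},
  ],
)

```text
time: 7.25
tool_pos: [0.4952, 0.3083, 0.2536]
tool_rot: [0.0, 0.741, 0.672, 0.0]
contact_force: [-0.1, -0.3, 0.1]
gripper_width: 0.998
grasp_force: 0.0
```

```bash
python3 w.py w3 tallest,.4903,.311,0; python3 -c "
from h import *
to(.4903,.311,.078)
im=cv2.imread('pics/w2.png')
print(cv2.connectedComponentsWithStats(((im[:,:,1]>140)&(np.arange(560)>222)[None]&(np.arange(560)<297)[None]&(np.arange(420)<170)[:,None]).astype(np.uint8))[2:])
"
```

```text
t 7.25 tcp [0.4952 0.3083 0.2536] yaw_y -5.6 w 0.998 f [-0.1 -0.3  0.1] | tool shift/100mm [-3.083  0.147  0.   ]
tallest [0.4898 0.3107] 0.023 2281 [272. 186.]
t 7.4 tcp [0.4967 0.3062 0.2535] yaw_y -5.8 w 0.995 f [ 0.1 -0.6 -0.5] | tool shift/100mm [ 0.041 -0.069  1.754]
(array([[     0,      0,    560,    420, 229068],
       [   232,      0,     55,     20,    774],
       [   232,     33,     58,     63,   2857],
       [   223,    108,      4,     62,    144],
       [   236,    108,     54,     55,   2357]], dtype=int32), array([[280.01589921, 212.80067491],
       [259.13178295,   7.59302326],
       [260.65628281,  64.12845642],
       [223.89583333, 146.24305556],
       [262.28850233, 135.0971574 ]]))
```

>>> apply_moves(
  targets=[
    {"translation": [0.04,-0.07,0.2],"twist": 0,"hand": 1},
    {"translation": [0,0,0.3],"twist": 0,"hand": 1},
    {"translation": [0,0,0.3],"twist": 0,"hand": 1},
    {"translation": [0,0,0.3],"twist": 0,"hand": 1},
    {"translation": [0,0,0.3],"twist": 0,"hand": 1},
    {"translation": [0,0,0.2],"twist": 0,"hand": 1},
    {"translation": [0,0,0.15],"twist": 0,"hand": 1},
    {"translation": [0,0,0],"twist": 0,"hand": 1},
  ],
)

```text
time: 8.2
tool_pos: [0.4891, 0.3099, 0.0758]
tool_rot: [-0.001, 0.742, 0.67, -0.002]
contact_force: [0.4, -0.2, 0.3]
gripper_width: 0.996
grasp_force: 0.0
```

```bash
python3 w.py w4; python3 -c "
from h import *
to(.49,.3108,.078)"
```

```text
t 8.2 tcp [0.4891 0.3099 0.0758] yaw_y -5.9 w 0.996 f [ 0.4 -0.2  0.3] | tool shift/100mm [-3.092  0.227  0.007]
t 8.3 tcp [0.4909 0.3112 0.079 ] yaw_y -5.8 w 0.999 f [0.3 0.2 0.4] | tool shift/100mm [-0.005 -0.008  0.01 ]
```

View pics/w4.png

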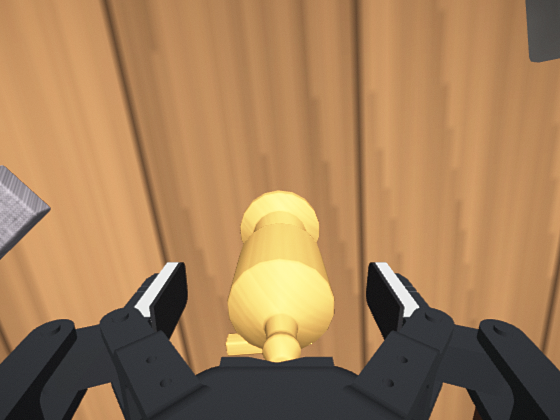

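The finial is centred between the fingers at (280,290). Closing.

>>> apply_moves(
  targets=[
    {"translation": [0,0,0],"twist": 0,"hand": 0},
    {"translation": [0,0,0],"twist": 0,"hand": 0},
    {"translation": [0,0,0],"twist": 0,"hand": 0},
    {"translation": [0,0,0],"twist": 0,"hand": 0},
    {"translation": [0,0,0],"twist": 0,"hand": 0},
    {"translation": [0,0,0],"twist": 0,"hand": 0},
    {"translation": [0,0,0],"twist": 0,"hand": 0},
    {"translation": [0,0,0],"twist": 0,"hand": 0},
  ],
)

```text
time: 9.1
tool_pos: [0.4912, 0.312, 0.0797]
tool_rot: [0.0, 0.742, 0.671, 0.001]
contact_force: [0.6, -0.4, 5.4]
gripper_width: 0.485
grasp_force: 62.2
```

>>> apply_moves(
  targets=[
    {"translation": [0,0,-0.1],"twist": 0,"hand": 0},
    {"translation": [0,0,-0.2],"twist": 0,"hand": 0},
    {"translation": [0,0,-0.3],"twist": 0,"hand": 0},
    {"translation": [0,0,-0.3],"twist": 0,"hand": 0},
    {"translation": [0,0,-0.3],"twist": 0,"hand": 0},
    {"translation": [0,0,-0.2],"twist": 0,"hand": 0},
    {"translation": [0,0,0],"twist": 0,"hand": 0},
    {"translation": [0,0,0],"twist": 0,"hand": 0},
  ],
)

```text
time: 9.9
tool_pos: [0.4893, 0.3112, 0.2168]
tool_rot: [-0.0, 0.742, 0.671, -0.001]
contact_force: [0.2, -0.7, -5.2]
gripper_width: 0.492
grasp_force: 61.9
```

```bash
python3 w.py w5 tallest,.4908,.3112,.14 ; python3 -c "
from h import *
to(.49,.3108,.078)
to(.6518,-.1369,.078)"
```

```text
t 9.9 tcp [0.4893 0.3112 0.2168] yaw_y -5.8 w 0.492 f [ 0.2 -0.7 -5.2] | tool shift/100mm [-3.105e+00  2.210e-01  3.000e-03]
tallest none [[279.41699624 195.19388102]]
pad 0.6 [ 0.6465 -0.0054  0.023 ] 234 [419. 407.]
pad 0.45 [0.6631 0.0709 0.023 ] 90 [434. 360.]
t 10.05 tcp [0.4888 0.3109 0.2153] yaw_y -5.8 w 0.491 f [-0.6 -0.9 -5.6] | tool shift/100mm [0.004 0.018 1.373]
t 10.05 tcp [0.4888 0.3109 0.2153] yaw_y -5.8 w 0.491 f [-0.6 -0.9 -5.6] | tool shift/100mm [-4.287  2.079  1.375]
```

Held (about 5 N, width 0.49). Carrying it to the pad beside the stop.

>>> apply_moves(
  targets=[
    {"translation": [-0.15,0.07,0],"twist": 0,"hand": 0},
    {"translation": [-0.3,0.15,0],"twist": 0,"hand": 0},
    {"translation": [-0.3,0.15,0],"twist": 0,"hand": 0},
    {"translation": [-0.3,0.15,0],"twist": 0,"hand": 0},
    {"translation": [-0.3,0.15,0],"twist": 0,"hand": 0},
    {"translation": [-0.3,0.15,0],"twist": 0,"hand": 0},
    {"translation": [-0.3,0.15,0],"twist": 0,"hand": 0},
    {"translation": [-0.3,0.15,0],"twist": 0,"hand": 0},
  ],
)

```text
time: 10.85
tool_pos: [0.5787, 0.0742, 0.2171]
tool_rot: [-0.001, 0.742, 0.67, -0.001]
contact_force: [0.3, 0.8, -4.7]
gripper_width: 0.484
grasp_force: 61.8
```

>>> apply_moves(
  targets=[
    {"translation": [-0.3,0.15,0],"twist": 0,"hand": 0},
    {"translation": [-0.3,0.15,0],"twist": 0,"hand": 0},
    {"translation": [-0.3,0.15,0],"twist": 0,"hand": 0},
    {"translation": [-0.3,0.15,0],"twist": 0,"hand": 0},
    {"translation": [-0.3,0.13,0],"twist": 0,"hand": 0},
    {"translation": [-0.3,0.13,0],"twist": 0,"hand": 0},
    {"translation": [-0.15,0.05,0],"twist": 0,"hand": 0},
    {"translation": [0,0,0],"twist": 0,"hand": 0},
  ],
)

```text
time: 11.65
tool_pos: [0.6493, -0.1295, 0.217]
tool_rot: [-0.001, 0.743, 0.669, -0.001]
contact_force: [-0.3, 0.5, -4.3]
gripper_width: 0.488
grasp_force: 61.9
```

```bash
python3 w.py w6 tallest,.652,-.1369,.14 ; python3 -c "
from h import *
to(.6518,-.1369,.101)
for c in ('scene','side'):
    grab_frame(c);m=pick(get_calibration(c),'tallest',(.652,-.137),c)
to(.6518,-.1369,.101)"
```

```text
t 11.65 tcp [ 0.6493 -0.1295  0.217 ] yaw_y -6.0 w 0.488 f [-0.3  0.5 -4.3] | tool shift/100mm [ 1.111 -1.819  0.004]
tallest none [[281.34771   202.5933061]]
pad 0.96 [0.6652 0.0069 0.023 ] 3708 [280.  44.]
pad 0.64 [ 0.6547 -0.1251  0.023 ] 1190 [282. 185.]
pad 0.58 [ 0.6586 -0.0651  0.023 ] 2883 [280. 125.]
t 11.8 tcp [ 0.6492 -0.1262  0.2176] yaw_y -5.8 w 0.488 f [-0.3  0.3 -4.7] | tool shift/100mm [-0.105  0.038  1.165]
t 12.0 tcp [ 0.6497 -0.1258  0.2183] yaw_y -5.7 w 0.486 f [ 0.1  0.4 -4.1] | tool shift/100mm [-0.109  0.033  1.173]
```

View pics/w6.png

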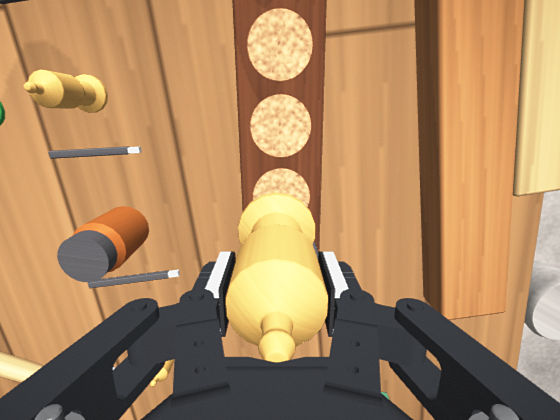

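Pads B and C at (280,125) and (280,44) match the row to about 0.5 mm, and the finial hangs straight. Lowering.

>>> apply_moves(
  targets=[
    {"translation": [-0.05,0.02,0],"twist": 0,"hand": 0},
    {"translation": [-0.055,0.015,0.1],"twist": 0,"hand": 0},
    {"translation": [0,0,0.25],"twist": 0,"hand": 0},
    {"translation": [0,0,0.25],"twist": 0,"hand": 0},
    {"translation": [0,0,0.25],"twist": 0,"hand": 0},
    {"translation": [0,0,0.2],"twist": 0,"hand": 0},
    {"translation": [0,0,0.07],"twist": 0,"hand": 0},
    {"translation": [0,0,0],"twist": 0,"hand": 0},
  ],
)

```text
time: 12.8
tool_pos: [0.6518, -0.1377, 0.1052]
tool_rot: [-0.001, 0.742, 0.67, -0.0]
contact_force: [1.2, 0.7, -4.6]
gripper_width: 0.485
grasp_force: 62.0
```

>>> apply_moves(
  targets=[
    {"translation": [0,0,0.015],"twist": 0,"hand": 0},
    {"translation": [0,0,0.01],"twist": 0,"hand": 0},
    {"translation": [0,0,0],"twist": 0,"hand": 0},
  ],
)

```text
time: 13.1
tool_pos: [0.6527, -0.1378, 0.1046]
tool_rot: [0.001, 0.742, 0.671, 0.0]
contact_force: [0.1, -0.8, -4.6]
gripper_width: 0.488
grasp_force: 61.9
```

```bash
python3 -c "
from h import *
for c in ('scene','wrist','side'):
    grab_frame(c);to(.652,-.1368,.1015)
"
```

```text
t 13.15 tcp [ 0.6526 -0.1377  0.1045] yaw_y -5.8 w 0.485 f [-0.4  1.  -4.7] | tool shift/100mm [ 0.009 -0.007  0.03 ]
t 13.2 tcp [ 0.6525 -0.1377  0.1044] yaw_y -5.8 w 0.487 f [ 0.9 -0.1 -3.9] | tool shift/100mm [ 0.008 -0.006  0.029]
t 13.25 tcp [ 0.6525 -0.1377  0.1043] yaw_y -5.8 w 0.486 f [-0.6 -0.8 -4.5] | tool shift/100mm [ 0.008 -0.006  0.028]
```

Not in contact yet. Small steps down, with a 1 mm correction.

>>> apply_moves(
  targets=[
    {"translation": [0.008,-0.005,0.01],"twist": 0,"hand": 0},
    {"translation": [0,0,0.01],"twist": 0,"hand": 0},
    {"translation": [0,0,0],"twist": 0,"hand": 0},
  ],
)

```text
time: 13.55
tool_pos: [0.6521, -0.1367, 0.1027]
tool_rot: [0.0, 0.742, 0.671, 0.0]
contact_force: [-2.2, 1.5, 0.3]
gripper_width: 0.486
grasp_force: 62.6
```

>>> apply_moves(
  targets=[
    {"translation": [0,0,0.01],"twist": 0,"hand": 0},
    {"translation": [0,0,0],"twist": 0,"hand": 0},
  ],
)

```text
time: 13.75
tool_pos: [0.6521, -0.1368, 0.1027]
tool_rot: [0.0, 0.742, 0.671, 0.0]
contact_force: [-4.7, 0.2, 6.7]
gripper_width: 0.48
grasp_force: 63.1
```

In contact. Opening, then rising.

>>> apply_moves(
  targets=[
    {"translation": [0,0,0],"twist": 0,"hand": 0.55},
    {"translation": [0,0,0],"twist": 0,"hand": 0.7},
    {"translation": [0,0,0],"twist": 0,"hand": 0.9},
    {"translation": [0,0,0],"twist": 0,"hand": 1},
    {"translation": [0,0,0],"twist": 0,"hand": 1},
    {"translation": [0,0,0],"twist": 0,"hand": 1},
    {"translation": [0,0,-0.1],"twist": 0,"hand": 1},
    {"translation": [0,0,-0.2],"twist": 0,"hand": 1},
  ],
)

```text
time: 14.55
tool_pos: [0.6506, -0.1363, 0.1294]
tool_rot: [-0.002, 0.742, 0.671, -0.001]
contact_force: [-0.3, -0.6, 0.5]
gripper_width: 1.003
grasp_force: 0.0
```

>>> apply_moves(
  targets=[
    {"translation": [0,0,-0.3],"twist": 0,"hand": 1},
    {"translation": [0,0,-0.3],"twist": 0,"hand": 1},
    {"translation": [0,0,-0.3],"twist": 0,"hand": 1},
    {"translation": [0,0,-0.2],"twist": 0,"hand": 1},
    {"translation": [0,0,-0.1],"twist": 0,"hand": 1},
    {"translation": [0,0,0],"twist": 0,"hand": 1},
  ],
)

```text
time: 15.15
tool_pos: [0.6527, -0.137, 0.2534]
tool_rot: [0.002, 0.742, 0.671, 0.001]
contact_force: [-0.4, 0.6, -1.2]
gripper_width: 1.0
grasp_force: 0.0
```

```bash
python3 w.py w7 tallest,.652,-.1369,.023 third,.466,-.0135,0; python3 -c "
from h import *
to(.4711,.1442)"
```

```text
t 15.15 tcp [ 0.6527 -0.137   0.2534] yaw_y -5.8 w 1.0 f [-0.4  0.6 -1.2] | tool shift/100mm [ 1.189 -1.856 -0.008]
tallest [ 0.6515 -0.1382] 0.03 2629 [275. 194.]
third [ 0.4665 -0.0143] 0.091 1927 [84. 85.]
pad 0.67 [ 0.6592 -0.1222  0.023 ] 322 [281. 169.]
pad 0.64 [ 0.6585 -0.065   0.023 ] 2446 [275. 117.]
t 15.35 tcp [ 0.651  -0.1365  0.2486] yaw_y -5.8 w 1.003 f [ 0.5 -0.5  0.8] | tool shift/100mm [ 2.611 -2.073  0.009]
```

The tallest stands within 1.5 mm of its pad centre. Now the second.

>>> apply_moves(
  targets=[
    {"translation": [0.29,-0.23,0],"twist": 0,"hand": 1},
    {"translation": [0.29,-0.23,0],"twist": 0,"hand": 1},
    {"translation": [0.29,-0.23,0],"twist": 0,"hand": 1},
    {"translation": [0.29,-0.23,0],"twist": 0,"hand": 1},
    {"translation": [0.29,-0.23,0],"twist": 0,"hand": 1},
    {"translation": [0.29,-0.23,0],"twist": 0,"hand": 1},
    {"translation": [0.29,-0.23,0],"twist": 0,"hand": 1},
    {"translation": [0.29,-0.23,0],"twist": 0,"hand": 1},
  ],
)

```text
time: 16.15
tool_pos: [0.4906, 0.1136, 0.2492]
tool_rot: [-0.001, 0.742, 0.67, -0.001]
contact_force: [0.2, -0.6, -0.1]
gripper_width: 1.002
grasp_force: 0.0
```

>>> apply_moves(
  targets=[
    {"translation": [0.29,-0.23,0],"twist": 0,"hand": 1},
    {"translation": [0,0,0],"twist": 0,"hand": 1},
    {"translation": [0,0,0],"twist": 0,"hand": 1},
    {"translation": [0,0,0],"twist": 0,"hand": 1},
  ],
)

```text
time: 16.55
tool_pos: [0.4723, 0.1432, 0.2501]
tool_rot: [-0.0, 0.742, 0.67, -0.001]
contact_force: [-0.5, 0.6, 0.0]
gripper_width: 0.999
grasp_force: 0.0
```

```bash
python3 w.py w8 second,.4711,.1442,0; python3 -c "
from h import *
to(.4711,.1442,.065); grab_frame('scene');to(.4711,.1442,.065)"
```

```text
t 16.55 tcp [0.4723 0.1432 0.2501] yaw_y -5.8 w 0.999 f [-0.5  0.6  0. ] | tool shift/100mm [-1.417e+00  2.220e-01  1.000e-03]
second [0.4711 0.1444] 0.036 1580 [276. 185.]
pad 0.89 [0.6647 0.0069 0.023 ] 1610 [440. 272.]
pad 0.63 [0.671  0.0782 0.023 ] 2043 [448. 219.]
pad 0.61 [ 0.6726 -0.0475  0.023 ] 196 [444. 309.]
t 16.7 tcp [0.4726 0.1429 0.2505] yaw_y -5.9 w 0.999 f [-0.4  0.3  0.6] | tool shift/100mm [ 0.012 -0.015  1.855]
t 16.75 tcp [0.4726 0.143  0.2506] yaw_y -5.9 w 0.999 f [-0.5 -0.3  0.1] | tool shift/100mm [ 0.011 -0.016  1.856]
```

>>> apply_moves(
  targets=[
    {"translation": [0.012,-0.015,0.2],"twist": 0,"hand": 1},
    {"translation": [0,0,0.3],"twist": 0,"hand": 1},
    {"translation": [0,0,0.3],"twist": 0,"hand": 1},
    {"translation": [0,0,0.3],"twist": 0,"hand": 1},
    {"translation": [0,0,0.3],"twist": 0,"hand": 1},
    {"translation": [0,0,0.25],"twist": 0,"hand": 1},
    {"translation": [0,0,0.2],"twist": 0,"hand": 1},
    {"translation": [0,0,0],"twist": 0,"hand": 1},
  ],
)

```text
time: 17.55
tool_pos: [0.4685, 0.1442, 0.0624]
tool_rot: [-0.002, 0.742, 0.67, -0.003]
contact_force: [-0.9, 0.1, -0.1]
gripper_width: 1.001
grasp_force: 0.0
```

>>> apply_moves(
  targets=[
    {"translation": [0,0,0],"twist": 0,"hand": 0},
    {"translation": [0,0,0],"twist": 0,"hand": 0},
    {"translation": [0,0,0],"twist": 0,"hand": 0},
    {"translation": [0,0,0],"twist": 0,"hand": 0},
    {"translation": [0,0,0],"twist": 0,"hand": 0},
    {"translation": [0,0,0],"twist": 0,"hand": 0},
    {"translation": [0,0,0],"twist": 0,"hand": 0},
    {"translation": [0,0,0],"twist": 0,"hand": 0},
  ],
)

```text
time: 18.35
tool_pos: [0.4718, 0.1453, 0.0675]
tool_rot: [0.001, 0.742, 0.671, 0.001]
contact_force: [-1.4, 0.1, 6.2]
gripper_width: 0.412
grasp_force: 60.6
```

```bash
python3 -c "
from h import *
to(.4711,.1444,.065)"
```

```text
t 18.35 tcp [0.4718 0.1453 0.0675] yaw_y -5.8 w 0.412 f [-1.4  0.1  6.2] | tool shift/100mm [-0.01  -0.006  0.025]
```

>>> apply_moves(
  targets=[
    {"translation": [0,0,-0.1],"twist": 0,"hand": 0},
    {"translation": [0,0,-0.2],"twist": 0,"hand": 0},
    {"translation": [0,0,-0.3],"twist": 0,"hand": 0},
    {"translation": [0,0,-0.3],"twist": 0,"hand": 0},
    {"translation": [0,0,-0.3],"twist": 0,"hand": 0},
    {"translation": [0,0,-0.3],"twist": 0,"hand": 0},
    {"translation": [0,0,-0.1],"twist": 0,"hand": 0},
    {"translation": [0,0,0],"twist": 0,"hand": 0},
  ],
)

```text
time: 19.15
tool_pos: [0.4715, 0.1452, 0.2273]
tool_rot: [0.001, 0.742, 0.671, 0.001]
contact_force: [0.8, -0.0, -3.5]
gripper_width: 0.408
grasp_force: 60.7
```

```bash
python3 -c "
from h import *
grab_frame('scene');to(.6584,-.0651,.09);grab_frame('scene');to(.6584,-.0651,.09)"
```

```text
t 19.2 tcp [0.4705 0.1451 0.2253] yaw_y -5.8 w 0.411 f [-0.4  0.4 -3.9] | tool shift/100mm [-1.902  2.081  1.352]
t 19.25 tcp [0.4699 0.145  0.2239] yaw_y -5.8 w 0.409 f [-1.3  0.8 -4. ] | tool shift/100mm [-1.899  2.091  1.335]
```

>>> apply_moves(
  targets=[
    {"translation": [-0.12,0.13,0],"twist": 0,"hand": 0},
    {"translation": [-0.25,0.28,0],"twist": 0,"hand": 0},
    {"translation": [-0.3,0.33,0],"twist": 0,"hand": 0},
    {"translation": [-0.3,0.33,0],"twist": 0,"hand": 0},
    {"translation": [-0.3,0.33,0],"twist": 0,"hand": 0},
    {"translation": [-0.3,0.33,0],"twist": 0,"hand": 0},
    {"translation": [-0.22,0.24,0],"twist": 0,"hand": 0},
    {"translation": [-0.11,0.11,0],"twist": 0,"hand": 0},
  ],
)

```text
time: 20.05
tool_pos: [0.6593, -0.0682, 0.2226]
tool_rot: [-0.001, 0.743, 0.67, -0.001]
contact_force: [0.5, 0.4, -4.0]
gripper_width: 0.411
grasp_force: 61.0
```

>>> apply_moves(
  targets=[
    {"translation": [0,0,0.2],"twist": 0,"hand": 0},
    {"translation": [0,0,0.2],"twist": 0,"hand": 0},
    {"translation": [0,0,0],"twist": 0,"hand": 0},
    {"translation": [0,0,0],"twist": 0,"hand": 0},
  ],
)

```text
time: 20.45
tool_pos: [0.6577, -0.0647, 0.1841]
tool_rot: [-0.001, 0.742, 0.671, -0.001]
contact_force: [-0.5, -0.0, -3.4]
gripper_width: 0.41
grasp_force: 60.9
```

```bash
python3 -c "
from h import *
for i in range(3):grab_frame('scene');to(.6584,-.0651,.09)"
```

```text
t 20.5 tcp [ 0.6585 -0.0648  0.1857] yaw_y -5.8 w 0.409 f [ 1.2  0.2 -3.1] | tool shift/100mm [-0.003 -0.     0.957]
t 20.55 tcp [ 0.659  -0.0649  0.1868] yaw_y -5.8 w 0.41 f [-0.5  0.6 -3.3] | tool shift/100mm [-0.003 -0.007  0.968]
t 20.6 tcp [ 0.6592 -0.0648  0.1873] yaw_y -5.8 w 0.409 f [-0.2  0.6 -3.1] | tool shift/100mm [-0.003 -0.01   0.973]
```

>>> apply_moves(
  targets=[
    {"translation": [-0.003,-0.005,0.1],"twist": 0,"hand": 0},
    {"translation": [0,0,0.25],"twist": 0,"hand": 0},
    {"translation": [0,0,0.25],"twist": 0,"hand": 0},
    {"translation": [0,0,0.2],"twist": 0,"hand": 0},
    {"translation": [0,0,0.1],"twist": 0,"hand": 0},
    {"translation": [0,0,0.03],"twist": 0,"hand": 0},
    {"translation": [0,0,0],"twist": 0,"hand": 0},
    {"translation": [0,0,0],"twist": 0,"hand": 0},
  ],
)

```text
time: 21.4
tool_pos: [0.6591, -0.0654, 0.0945]
tool_rot: [0.001, 0.742, 0.671, 0.001]
contact_force: [-0.1, -0.7, -3.3]
gripper_width: 0.414
grasp_force: 61.0
```

>>> apply_moves(
  targets=[
    {"translation": [0,0,0.01],"twist": 0,"hand": 0},
    {"translation": [0,0,0.01],"twist": 0,"hand": 0},
    {"translation": [0,0,0],"twist": 0,"hand": 0},
  ],
)

```text
time: 21.7
tool_pos: [0.6582, -0.0652, 0.0912]
tool_rot: [0.0, 0.742, 0.67, 0.0]
contact_force: [1.2, 0.3, -3.2]
gripper_width: 0.409
grasp_force: 61.0
```

>>> apply_moves(
  targets=[
    {"translation": [0,0,0.01],"twist": 0,"hand": 0},
    {"translation": [0,0,0],"twist": 0,"hand": 0},
  ],
)

```text
time: 21.9
tool_pos: [0.6583, -0.0652, 0.0907]
tool_rot: [0.0, 0.742, 0.671, 0.0]
contact_force: [-1.5, -0.1, 0.0]
gripper_width: 0.41
grasp_force: 61.4
```

>>> apply_moves(
  targets=[
    {"translation": [0,0,0.005],"twist": 0,"hand": 0},
    {"translation": [0,0,0],"twist": 0,"hand": 0.5},
    {"translation": [0,0,0],"twist": 0,"hand": 0.7},
    {"translation": [0,0,0],"twist": 0,"hand": 0.9},
    {"translation": [0,0,0],"twist": 0,"hand": 1},
    {"translation": [0,0,0],"twist": 0,"hand": 1},
    {"translation": [0,0,0],"twist": 0,"hand": 1},
    {"translation": [0,0,-0.1],"twist": 0,"hand": 1},
  ],
)

```text
time: 22.7
tool_pos: [0.6569, -0.0649, 0.0977]
tool_rot: [-0.001, 0.742, 0.671, -0.001]
contact_force: [-0.3, 1.4, -0.4]
gripper_width: 1.001
grasp_force: 0.0
```

>>> apply_moves(
  targets=[
    {"translation": [0,0,-0.25],"twist": 0,"hand": 1},
    {"translation": [0,0,-0.35],"twist": 0,"hand": 1},
    {"translation": [0,0,-0.35],"twist": 0,"hand": 1},
    {"translation": [0,0,-0.3],"twist": 0,"hand": 1},
    {"translation": [0,0,-0.2],"twist": 0,"hand": 1},
    {"translation": [0,0,-0.1],"twist": 0,"hand": 1},
    {"translation": [0,0,0],"twist": 0,"hand": 1},
    {"translation": [0,0,0],"twist": 0,"hand": 1},
  ],
)

```text
time: 23.5
tool_pos: [0.6576, -0.065, 0.2532]
tool_rot: [-0.001, 0.742, 0.671, -0.0]
contact_force: [-0.3, -0.7, -0.4]
gripper_width: 1.001
grasp_force: 0.0
```

```bash
python3 w.py w9 second,.6584,-.0652,.023 third,.466,-.0135,0; python3 -c "
from h import *
to(.4662,-.0138)"
```

```text
t 23.5 tcp [ 0.6576 -0.065   0.2532] yaw_y -5.8 w 1.001 f [-0.3 -0.7 -0.4] | tool shift/100mm [ 0.468 -1.833  0.003]
second [ 0.6572 -0.0662] 0.042 1767 [277. 191.]
third [ 0.4653 -0.0144] 0.044 1686 [ 99. 156.]
pad 0.83 [0.6714 0.0787 0.023 ] 2937 [277.  44.]
pad 0.75 [ 0.6561 -0.1237  0.023 ] 331 [281. 229.]
pad 0.66 [0.665  0.0065 0.023 ] 2506 [278. 118.]
pad 0.59 [ 0.6625 -0.0554  0.023 ] 664 [281. 173.]
t 23.7 tcp [ 0.6574 -0.065   0.2523] yaw_y -5.8 w 1.001 f [ 0.6 -0.6  0.2] | tool shift/100mm [ 0.316 -1.954  0.006]
```

Second placed within 1.5 mm. Now the third.

>>> apply_moves(
  targets=[
    {"translation": [0.05,-0.3,0],"twist": 0,"hand": 1},
    {"translation": [0.05,-0.3,0],"twist": 0,"hand": 1},
    {"translation": [0.05,-0.3,0],"twist": 0,"hand": 1},
    {"translation": [0.05,-0.3,0],"twist": 0,"hand": 1},
    {"translation": [0.05,-0.3,0],"twist": 0,"hand": 1},
    {"translation": [0.05,-0.3,0],"twist": 0,"hand": 1},
    {"translation": [0.01,-0.16,0],"twist": 0,"hand": 1},
    {"translation": [0,0,0],"twist": 0,"hand": 1},
  ],
)

```text
time: 24.5
tool_pos: [0.4647, -0.0141, 0.2536]
tool_rot: [-0.0, 0.742, 0.671, -0.0]
contact_force: [0.2, -0.3, -0.2]
gripper_width: 0.998
grasp_force: 0.0
```

```bash
python3 w.py w10 third,.4655,-.014,0; python3 -c "
from h import *
for i in range(2): grab_frame('scene');to(.4657,-.014,.052)"
```

```text
t 24.5 tcp [ 0.4647 -0.0141  0.2536] yaw_y -5.8 w 0.998 f [ 0.2 -0.3 -0.2] | tool shift/100mm [ 0.156  0.138 -0.   ]
third [ 0.4667 -0.0146] 0.047 981 [279. 183.]
pad 0.85 [ 0.6413 -0.1223  0.023 ] 370 [426. 252.]
pad 0.8 [0.6714 0.0786 0.023 ] 2815 [463.  77.]
pad 0.74 [0.665  0.0066 0.023 ] 2305 [452. 147.]
pad 0.59 [ 0.6512 -0.0605  0.023 ] 690 [437. 205.]
t 24.7 tcp [ 0.4668 -0.0147  0.2541] yaw_y -5.8 w 1.001 f [0.9 1.  0.2] | tool shift/100mm [ 0.006 -0.011  2.021]
t 24.75 tcp [ 0.4668 -0.0147  0.2541] yaw_y -5.8 w 1.0 f [-0.5 -0.6  0.2] | tool shift/100mm [ 0.006 -0.011  2.021]
```

View pics/w10.png

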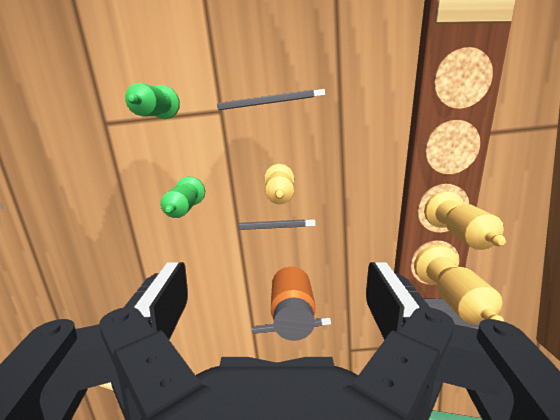

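The brass third is at (279,183). The green look-alike at (183,197) is about 100 mm to the left and clears the fingers. Descending and gripping.

>>> apply_moves(
  targets=[
    {"translation": [0,-0.005,0.2],"twist": 0,"hand": 1},
    {"translation": [0,0,0.35],"twist": 0,"hand": 1},
    {"translation": [0,0,0.35],"twist": 0,"hand": 1},
    {"translation": [0,0,0.35],"twist": 0,"hand": 1},
    {"translation": [0,0,0.3],"twist": 0,"hand": 1},
    {"translation": [0,0,0.25],"twist": 0,"hand": 1},
    {"translation": [0,0,0.23],"twist": 0,"hand": 1},
    {"translation": [0,0,0],"twist": 0,"hand": 1},
  ],
)

```text
time: 25.55
tool_pos: [0.4632, -0.0141, 0.0475]
tool_rot: [-0.003, 0.742, 0.67, -0.002]
contact_force: [-0.5, 0.0, 0.2]
gripper_width: 1.004
grasp_force: 0.0
```

>>> apply_moves(
  targets=[
    {"translation": [0,0,0],"twist": 0,"hand": 0},
    {"translation": [0,0,0],"twist": 0,"hand": 0},
    {"translation": [0,0,0],"twist": 0,"hand": 0},
    {"translation": [0,0,0],"twist": 0,"hand": 0},
    {"translation": [0,0,0],"twist": 0,"hand": 0},
    {"translation": [0,0,0],"twist": 0,"hand": 0},
    {"translation": [0,0,0],"twist": 0,"hand": 0},
    {"translation": [0,0,0],"twist": 0,"hand": 0},
  ],
)

```text
time: 26.35
tool_pos: [0.467, -0.0147, 0.0528]
tool_rot: [0.001, 0.742, 0.67, 0.001]
contact_force: [-0.4, 1.0, 6.3]
gripper_width: 0.339
grasp_force: 59.2
```

>>> apply_moves(
  targets=[
    {"translation": [0,0,-0.1],"twist": 0,"hand": 0},
    {"translation": [0,0,-0.2],"twist": 0,"hand": 0},
    {"translation": [0,0,-0.3],"twist": 0,"hand": 0},
    {"translation": [0,0,-0.3],"twist": 0,"hand": 0},
    {"translation": [0,0,-0.3],"twist": 0,"hand": 0},
    {"translation": [0,0,-0.3],"twist": 0,"hand": 0},
    {"translation": [0,0,-0.1],"twist": 0,"hand": 0},
    {"translation": [0,0,0],"twist": 0,"hand": 0},
  ],
)

```text
time: 27.15
tool_pos: [0.4663, -0.0146, 0.2127]
tool_rot: [0.001, 0.742, 0.671, 0.001]
contact_force: [0.7, -0.4, -2.5]
gripper_width: 0.338
grasp_force: 59.7
```

```bash
python3 -c "
from h import *
for i in range(2): grab_frame('scene');to(.665,.0067,.075)"
```

```text
t 27.2 tcp [ 0.4654 -0.0144  0.2107] yaw_y -5.8 w 0.338 f [-0.2 -0.2 -2.6] | tool shift/100mm [0.411 1.966 1.356]
t 27.25 tcp [ 0.4648 -0.0143  0.2095] yaw_y -5.8 w 0.332 f [ 0.2 -0.3 -1.7] | tool shift/100mm [0.41  1.975 1.34 ]
```

>>> apply_moves(
  targets=[
    {"translation": [0.03,0.13,0],"twist": 0,"hand": 0},
    {"translation": [0.05,0.25,0],"twist": 0,"hand": 0},
    {"translation": [0.06,0.3,0],"twist": 0,"hand": 0},
    {"translation": [0.06,0.3,0],"twist": 0,"hand": 0},
    {"translation": [0.06,0.3,0],"twist": 0,"hand": 0},
    {"translation": [0.06,0.3,0],"twist": 0,"hand": 0},
    {"translation": [0.06,0.25,0],"twist": 0,"hand": 0},
    {"translation": [0.03,0.13,0],"twist": 0,"hand": 0},
  ],
)

```text
time: 28.05
tool_pos: [0.6651, 0.0069, 0.2073]
tool_rot: [-0.002, 0.742, 0.671, -0.002]
contact_force: [-1.0, -0.9, -1.7]
gripper_width: 0.337
grasp_force: 59.8
```

>>> apply_moves(
  targets=[
    {"translation": [0,0,0.2],"twist": 0,"hand": 0},
    {"translation": [0,0,0.2],"twist": 0,"hand": 0},
    {"translation": [0,0,0.2],"twist": 0,"hand": 0},
    {"translation": [0,0,0.1],"twist": 0,"hand": 0},
    {"translation": [0,0,0],"twist": 0,"hand": 0},
    {"translation": [0,0,0],"twist": 0,"hand": 0},
  ],
)

```text
time: 28.65
tool_pos: [0.6646, 0.0066, 0.1407]
tool_rot: [-0.0, 0.742, 0.67, -0.0]
contact_force: [-1.1, 0.6, -2.4]
gripper_width: 0.333
grasp_force: 59.9
```

```bash
python3 -c "
from h import *
for i in range(3):grab_frame('scene');to(.665,.0067,.0758)"
```

```text
t 28.7 tcp [0.6652 0.0065 0.1419] yaw_y -5.8 w 0.336 f [-0.5 -0.6 -2.4] | tool shift/100mm [ 0.002 -0.003  0.661]
t 28.75 tcp [0.6656 0.0065 0.1426] yaw_y -5.8 w 0.337 f [-0.2 -0.6 -1.6] | tool shift/100mm [ 0.002 -0.007  0.668]
t 28.8 tcp [0.6657 0.0065 0.1429] yaw_y -5.8 w 0.334 f [ 0.4 -0.3 -2.1] | tool shift/100mm [ 0.002 -0.009  0.671]
```

>>> apply_moves(
  targets=[
    {"translation": [0.003,-0.004,0.1],"twist": 0,"hand": 0},
    {"translation": [0,0,0.2],"twist": 0,"hand": 0},
    {"translation": [0,0,0.2],"twist": 0,"hand": 0},
    {"translation": [0,0,0.1],"twist": 0,"hand": 0},
    {"translation": [0,0,0.03],"twist": 0,"hand": 0},
    {"translation": [0,0,0],"twist": 0,"hand": 0},
    {"translation": [0,0,0],"twist": 0,"hand": 0},
  ],
)

```text
time: 29.5
tool_pos: [0.6653, 0.0068, 0.0796]
tool_rot: [0.001, 0.742, 0.671, 0.001]
contact_force: [0.3, 0.4, -2.7]
gripper_width: 0.328
grasp_force: 59.9
```

>>> apply_moves(
  targets=[
    {"translation": [0,0,0.01],"twist": 0,"hand": 0},
    {"translation": [0,0,0.01],"twist": 0,"hand": 0},
    {"translation": [0,0,0],"twist": 0,"hand": 0},
  ],
)

```text
time: 29.8
tool_pos: [0.6646, 0.0068, 0.0766]
tool_rot: [0.0, 0.742, 0.671, 0.0]
contact_force: [-0.1, -0.2, -3.1]
gripper_width: 0.334
grasp_force: 59.9
```

>>> apply_moves(
  targets=[
    {"translation": [0,0,0.01],"twist": 0,"hand": 0},
    {"translation": [0,0,0],"twist": 0,"hand": 0},
  ],
)

```text
time: 30.0
tool_pos: [0.6648, 0.0069, 0.0759]
tool_rot: [0.0, 0.742, 0.671, 0.0]
contact_force: [-0.8, -0.0, -0.1]
gripper_width: 0.336
grasp_force: 60.1
```

>>> apply_moves(
  targets=[
    {"translation": [0,0,0.005],"twist": 0,"hand": 0},
    {"translation": [0,0,0],"twist": 0,"hand": 0.45},
    {"translation": [0,0,0],"twist": 0,"hand": 0.6},
    {"translation": [0,0,0],"twist": 0,"hand": 0.8},
    {"translation": [0,0,0],"twist": 0,"hand": 1},
    {"translation": [0,0,0],"twist": 0,"hand": 1},
    {"translation": [0,0,0],"twist": 0,"hand": 1},
    {"translation": [0,0,-0.1],"twist": 0,"hand": 1},
  ],
)

```text
time: 30.8
tool_pos: [0.6632, 0.007, 0.0833]
tool_rot: [-0.001, 0.742, 0.671, -0.001]
contact_force: [0.4, 1.0, -0.4]
gripper_width: 1.001
grasp_force: 0.0
```

>>> apply_moves(
  targets=[
    {"translation": [0,0,-0.3],"twist": 0,"hand": 1},
    {"translation": [0,0,-0.35],"twist": 0,"hand": 1},
    {"translation": [0,0,-0.35],"twist": 0,"hand": 1},
    {"translation": [0,0,-0.35],"twist": 0,"hand": 1},
    {"translation": [0,0,-0.2],"twist": 0,"hand": 1},
    {"translation": [0,0,-0.1],"twist": 0,"hand": 1},
    {"translation": [0,0,0],"twist": 0,"hand": 1},
    {"translation": [0,0,0],"twist": 0,"hand": 1},
  ],
)

```text
time: 31.6
tool_pos: [0.6639, 0.007, 0.2485]
tool_rot: [-0.001, 0.742, 0.671, -0.001]
contact_force: [0.1, -0.5, -0.4]
gripper_width: 1.003
grasp_force: 0.0
```

```bash
python3 w.py w11 third,.665,.0067,.023; python3 -c "
from h import *
to(.4878,-.33)"
```

```text
t 31.6 tcp [0.6639 0.007  0.2485] yaw_y -5.8 w 1.003 f [ 0.1 -0.5 -0.4] | tool shift/100mm [-0.255 -1.823  0.003]
third [0.6647 0.0066] 0.037 1201 [278. 189.]
pad 0.84 [0.666  0.0143 0.023 ] 903 [279. 176.]
pad 0.7 [ 0.6617 -0.0558  0.023 ] 575 [281. 234.]
pad 0.66 [0.6713 0.078  0.023 ] 2583 [278. 118.]
pad 0.18 [ 0.6465 -0.2176  0.023 ] 646 [281. 344.]
t 31.75 tcp [0.6636 0.007  0.2474] yaw_y -5.8 w 0.999 f [-0.8 -0.1 -0.1] | tool shift/100mm [-3.53  -1.409  0.005]
```

>>> apply_moves(
  targets=[
    {"translation": [-0.38,-0.15,0],"twist": 0,"hand": 1},
    {"translation": [-0.38,-0.15,0],"twist": 0,"hand": 1},
    {"translation": [-0.38,-0.15,0],"twist": 0,"hand": 1},
    {"translation": [-0.38,-0.15,0],"twist": 0,"hand": 1},
    {"translation": [-0.38,-0.15,0],"twist": 0,"hand": 1},
    {"translation": [-0.38,-0.15,0],"twist": 0,"hand": 1},
    {"translation": [-0.38,-0.15,0],"twist": 0,"hand": 1},
    {"translation": [-0.38,-0.15,0],"twist": 0,"hand": 1},
  ],
)

```text
time: 32.55
tool_pos: [0.5131, -0.2845, 0.2484]
tool_rot: [-0.001, 0.742, 0.671, -0.0]
contact_force: [0.7, -1.1, -0.4]
gripper_width: 0.998
grasp_force: 0.0
```

>>> apply_moves(
  targets=[
    {"translation": [-0.38,-0.15,0],"twist": 0,"hand": 1},
    {"translation": [-0.11,-0.06,0],"twist": 0,"hand": 1},
    {"translation": [0,0,0],"twist": 0,"hand": 1},
    {"translation": [0,0,0],"twist": 0,"hand": 1},
  ],
)

```text
time: 32.95
tool_pos: [0.4887, -0.3293, 0.249]
tool_rot: [-0.001, 0.742, 0.671, 0.0]
contact_force: [-0.4, 0.8, -0.2]
gripper_width: 1.0
grasp_force: 0.0
```

```bash
python3 w.py w12 shortest,.488,-.33,0; python3 -c "
from h import *
for i in range(2): grab_frame('scene');to(.4878,-.33,.041)"
```

```text
t 32.95 tcp [ 0.4887 -0.3293  0.249 ] yaw_y -5.8 w 1.0 f [-0.4  0.8 -0.2] | tool shift/100mm [ 3.267 -0.419  0.005]
shortest [ 0.4879 -0.3293] 0.044 623 [276. 183.]
pad 0.72 [ 0.6483 -0.1639  0.023 ] 182 [422.   3.]
pad 0.15 [ 0.6649 -0.1926  0.023 ] 3782 [438.  33.]
t 33.15 tcp [ 0.4893 -0.3289  0.2497] yaw_y -5.7 w 0.999 f [ 0.4 -0.4  0.2] | tool shift/100mm [-0.013 -0.014  2.087]
t 33.2 tcp [ 0.4893 -0.329   0.2497] yaw_y -5.7 w 1.001 f [ 0.  -0.9  0.2] | tool shift/100mm [-0.012 -0.014  2.087]
```

View pics/w12.png

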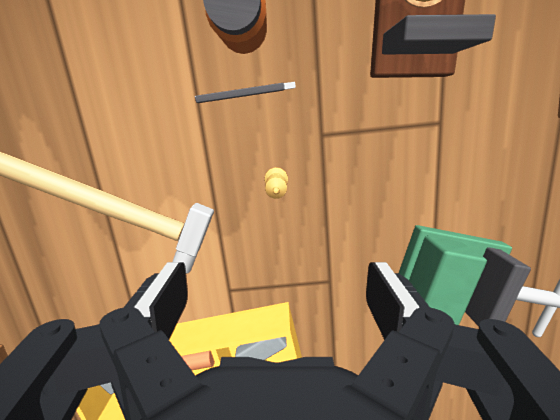

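The shortest is at (276,183), with the hammer head at (197,230) about 75 mm to its left. I'll descend with the hand partly open for more clearance.

>>> apply_moves(
  targets=[
    {"translation": [-0.01,-0.013,0.2],"twist": 0,"hand": 0.7},
    {"translation": [0,0,0.35],"twist": 0,"hand": 0.7},
    {"translation": [0,0,0.35],"twist": 0,"hand": 0.7},
    {"translation": [0,0,0.35],"twist": 0,"hand": 0.7},
    {"translation": [0,0,0.3],"twist": 0,"hand": 0.7},
    {"translation": [0,0,0.3],"twist": 0,"hand": 0.7},
    {"translation": [0,0,0.21],"twist": 0,"hand": 0.7},
    {"translation": [0,0,0],"twist": 0,"hand": 0.7},
  ],
)

```text
time: 34.0
tool_pos: [0.4853, -0.3284, 0.0399]
tool_rot: [-0.004, 0.742, 0.671, -0.0]
contact_force: [-0.5, 0.3, 0.1]
gripper_width: 0.702
grasp_force: 0.0
```

>>> apply_moves(
  targets=[
    {"translation": [0,0,0],"twist": 0,"hand": 0},
    {"translation": [0,0,0],"twist": 0,"hand": 0},
    {"translation": [0,0,0],"twist": 0,"hand": 0},
    {"translation": [0,0,0],"twist": 0,"hand": 0},
    {"translation": [0,0,0],"twist": 0,"hand": 0},
    {"translation": [0,0,0],"twist": 0,"hand": 0},
    {"translation": [0,0,0],"twist": 0,"hand": 0},
    {"translation": [0,0,0],"twist": 0,"hand": 0},
  ],
)

```text
time: 34.8
tool_pos: [0.4884, -0.3319, 0.0461]
tool_rot: [0.002, 0.742, 0.67, 0.0]
contact_force: [0.1, 0.5, 5.9]
gripper_width: 0.258
grasp_force: 59.0
```

>>> apply_moves(
  targets=[
    {"translation": [0,0,-0.1],"twist": 0,"hand": 0},
    {"translation": [0,0,-0.2],"twist": 0,"hand": 0},
    {"translation": [0,0,-0.3],"twist": 0,"hand": 0},
    {"translation": [0,0,-0.35],"twist": 0,"hand": 0},
    {"translation": [0,0,-0.35],"twist": 0,"hand": 0},
    {"translation": [0,0,-0.35],"twist": 0,"hand": 0},
    {"translation": [0,0,-0.15],"twist": 0,"hand": 0},
    {"translation": [0,0,0],"twist": 0,"hand": 0},
  ],
)

```text
time: 35.6
tool_pos: [0.4882, -0.3319, 0.227]
tool_rot: [0.003, 0.742, 0.67, 0.0]
contact_force: [-0.8, -0.8, -1.7]
gripper_width: 0.254
grasp_force: 59.0
```

```bash
python3 -c "
from h import *
for i in range(2): grab_frame('scene');to(.6712,.0784,.065)"
```

```text
t 35.65 tcp [ 0.4873 -0.3311  0.2241] yaw_y -5.8 w 0.257 f [-0.2 -0.2 -1.1] | tool shift/100mm [4.261 1.415 1.59 ]
t 35.7 tcp [ 0.4866 -0.3305  0.2222] yaw_y -5.8 w 0.255 f [-0.7  0.4 -2.5] | tool shift/100mm [4.252 1.427 1.575]
```

Lifted. Carrying it to the far pad.

>>> apply_moves(
  targets=[
    {"translation": [0.15,0.05,0],"twist": 0,"hand": 0},
    {"translation": [0.3,0.1,0],"twist": 0,"hand": 0},
    {"translation": [0.3,0.1,0],"twist": 0,"hand": 0},
    {"translation": [0.3,0.1,0],"twist": 0,"hand": 0},
    {"translation": [0.3,0.1,0],"twist": 0,"hand": 0},
    {"translation": [0.3,0.1,0],"twist": 0,"hand": 0},
    {"translation": [0.3,0.1,0],"twist": 0,"hand": 0},
    {"translation": [0.3,0.1,0],"twist": 0,"hand": 0},
  ],
)

```text
time: 36.5
tool_pos: [0.5839, -0.112, 0.221]
tool_rot: [-0.002, 0.742, 0.671, -0.001]
contact_force: [0.2, -0.1, -0.8]
gripper_width: 0.257
grasp_force: 58.9
```

>>> apply_moves(
  targets=[
    {"translation": [0.3,0.1,0],"twist": 0,"hand": 0},
    {"translation": [0.3,0.1,0],"twist": 0,"hand": 0},
    {"translation": [0.3,0.1,0],"twist": 0,"hand": 0},
    {"translation": [0.3,0.1,0],"twist": 0,"hand": 0},
    {"translation": [0.3,0.1,0],"twist": 0,"hand": 0},
    {"translation": [0.3,0.1,0],"twist": 0,"hand": 0},
    {"translation": [0.2,0.07,0],"twist": 0,"hand": 0},
    {"translation": [0,0,0],"twist": 0,"hand": 0},
  ],
)

```text
time: 37.3
tool_pos: [0.671, 0.0805, 0.2215]
tool_rot: [-0.001, 0.741, 0.672, -0.001]
contact_force: [0.0, -0.7, -1.6]
gripper_width: 0.26
grasp_force: 59.0
```

>>> apply_moves(
  targets=[
    {"translation": [0,0,0.2],"twist": 0,"hand": 0},
    {"translation": [0,0,0.3],"twist": 0,"hand": 0},
    {"translation": [0,0,0.3],"twist": 0,"hand": 0},
    {"translation": [0,0,0.2],"twist": 0,"hand": 0},
    {"translation": [0,0,0],"twist": 0,"hand": 0},
    {"translation": [0,0,0],"twist": 0,"hand": 0},
  ],
)

```text
time: 37.9
tool_pos: [0.6708, 0.077, 0.1233]
tool_rot: [-0.0, 0.742, 0.67, -0.001]
contact_force: [0.5, -0.9, 0.0]
gripper_width: 0.261
grasp_force: 59.0
```

```bash
python3 -c "
from h import *
for i in range(3):grab_frame('scene');to(.6712,.0775,.0675)"
```

```text
t 37.95 tcp [0.6718 0.0771 0.1249] yaw_y -5.8 w 0.255 f [ 0.5  0.3 -0.7] | tool shift/100mm [ 0.003 -0.007  0.574]
t 38.0 tcp [0.6724 0.0772 0.1258] yaw_y -5.8 w 0.252 f [ 0.5  0.1 -1.1] | tool shift/100mm [ 0.001 -0.013  0.583]
t 38.05 tcp [0.6725 0.0773 0.1261] yaw_y -5.8 w 0.255 f [-0.  -0.2 -2.3] | tool shift/100mm [ 0.    -0.015  0.586]
```

>>> apply_moves(
  targets=[
    {"translation": [0.003,-0.01,0.1],"twist": 0,"hand": 0},
    {"translation": [0,0,0.2],"twist": 0,"hand": 0},
    {"translation": [0,0,0.15],"twist": 0,"hand": 0},
    {"translation": [0,0,0.07],"twist": 0,"hand": 0},
    {"translation": [0,0,0],"twist": 0,"hand": 0},
    {"translation": [0,0,0],"twist": 0,"hand": 0},
  ],
)

```text
time: 38.65
tool_pos: [0.6707, 0.078, 0.0721]
tool_rot: [0.0, 0.742, 0.671, 0.0]
contact_force: [0.4, 0.3, -1.1]
gripper_width: 0.26
grasp_force: 59.0
```

>>> apply_moves(
  targets=[
    {"translation": [0,0,0.01],"twist": 0,"hand": 0},
    {"translation": [0,0,0.01],"twist": 0,"hand": 0},
    {"translation": [0,0,0],"twist": 0,"hand": 0},
  ],
)

```text
time: 38.95
tool_pos: [0.6705, 0.0779, 0.07]
tool_rot: [0.0, 0.742, 0.671, 0.0]
contact_force: [-0.4, -0.5, -1.3]
gripper_width: 0.262
grasp_force: 59.0
```

>>> apply_moves(
  targets=[
    {"translation": [0,0,0.01],"twist": 0,"hand": 0},
    {"translation": [0,0,0],"twist": 0,"hand": 0},
  ],
)

```text
time: 39.15
tool_pos: [0.6706, 0.0779, 0.0692]
tool_rot: [0.0, 0.742, 0.671, 0.0]
contact_force: [-0.9, -1.6, 1.0]
gripper_width: 0.255
grasp_force: 59.1
```

>>> apply_moves(
  targets=[
    {"translation": [0,0,0],"twist": 0,"hand": 0.35},
    {"translation": [0,0,0],"twist": 0,"hand": 0.5},
    {"translation": [0,0,0],"twist": 0,"hand": 0.7},
    {"translation": [0,0,0],"twist": 0,"hand": 0.8},
    {"translation": [0,0,0],"twist": 0,"hand": 0.8},
    {"translation": [0,0,0],"twist": 0,"hand": 0.8},
    {"translation": [0,0,-0.1],"twist": 0,"hand": 0.8},
    {"translation": [0,0,-0.2],"twist": 0,"hand": 0.8},
  ],
)

```text
time: 39.95
tool_pos: [0.669, 0.0779, 0.0974]
tool_rot: [-0.001, 0.742, 0.67, -0.002]
contact_force: [0.6, -0.4, -0.1]
gripper_width: 0.8
grasp_force: 0.0
```

>>> apply_moves(
  targets=[
    {"translation": [0,0,-0.35],"twist": 0,"hand": 1},
    {"translation": [0,0,-0.35],"twist": 0,"hand": 1},
    {"translation": [0,0,-0.35],"twist": 0,"hand": 1},
    {"translation": [0,0,-0.35],"twist": 0,"hand": 1},
    {"translation": [0,0,-0.2],"twist": 0,"hand": 1},
    {"translation": [0,0,0],"twist": 0,"hand": 1},
    {"translation": [0,0,0],"twist": 0,"hand": 1},
  ],
)

```text
time: 40.65
tool_pos: [0.6703, 0.078, 0.259]
tool_rot: [0.0, 0.742, 0.671, 0.0]
contact_force: [-1.4, 0.3, -0.7]
gripper_width: 1.0
grasp_force: 0.0
```

```bash
python3 w.py w13 shortest,.6713,.0784,.023 third,.665,.007,.023; python3 -c "
from h import *
im=grab_frame('side'); cv2.imwrite('pics/end.png',cv2.resize(im[60:330,150:450],(780,585) if 0 else (600,540))[:,:,::-1])"
```

```text
t 40.65 tcp [0.6703 0.078  0.259 ] yaw_y -5.8 w 1.0 f [-1.4  0.3 -0.7] | tool shift/100mm [-9.680e-01 -1.815e+00 -1.000e-03]
shortest [0.6694 0.0807] 0.056 638 [276. 182.]
third [0.6646 0.0066] 0.049 1208 [278. 248.]
pad 0.79 [0.6728 0.0794 0.023 ] 1307 [279. 180.]
pad 0.57 [ 0.6496 -0.1326  0.023 ] 65 [278. 331.]
```

View pics/end.png

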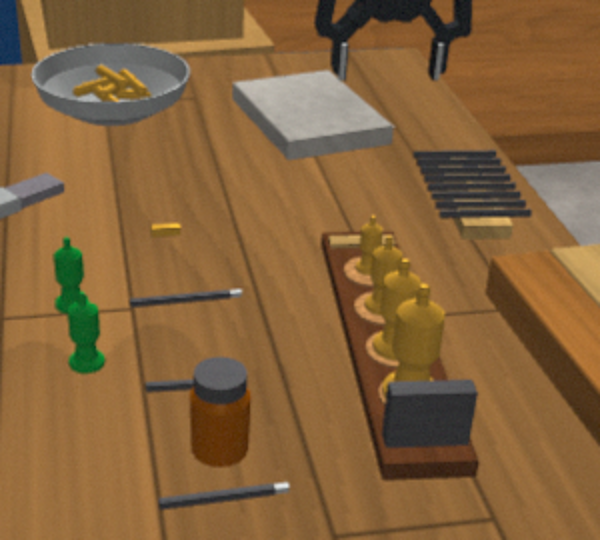

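Everything is upright and in order, and the jar hasn't moved. I'll check the shortest's centring in an enlarged crop.

```bash
python3 -c "
import cv2
im=cv2.imread('pics/w13.png');cv2.imwrite('pics/crop13.png',cv2.resize(im[140:280,210:350],(560,560),interpolation=2))"
```

```text
(no output)
```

View pics/crop13.png

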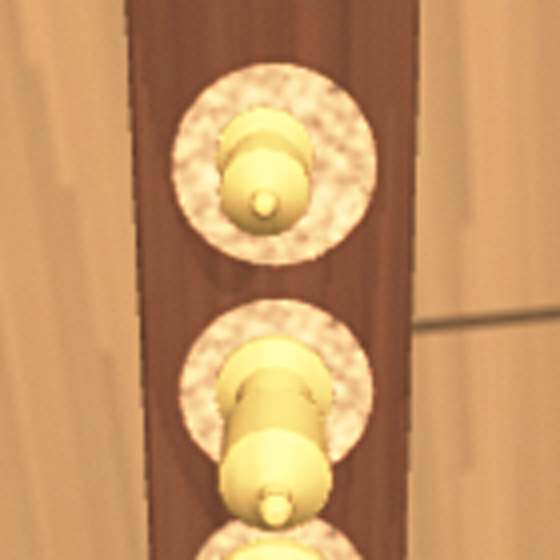

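The shortest stands about 3–4 mm off centre: its foot is at crop (266,154) and the pad centre at (275,164). There's plenty of time, so I'll regrip and correct it.

```bash
python3 -c "
from h import *
for i in range(3):grab_frame('scene');to(.669,.081,.066)"
```

```text
t 40.95 tcp [0.6697 0.0779 0.2569] yaw_y -5.8 w 1.002 f [ 0.2 -1.  -0.1] | tool shift/100mm [ 0.03  -0.005  1.909]
t 41.0 tcp [0.6699 0.0779 0.2574] yaw_y -5.8 w 1.002 f [ 0.  -0.2  0.8] | tool shift/100mm [ 0.03  -0.008  1.914]
t 41.05 tcp [0.6701 0.078  0.2577] yaw_y -5.8 w 0.998 f [ 0.2 -0.4  0.6] | tool shift/100mm [ 0.029 -0.011  1.917]
```

>>> apply_moves(
  targets=[
    {"translation": [0.03,-0.01,0.2],"twist": 0,"hand": 0.8},
    {"translation": [0,0,0.35],"twist": 0,"hand": 0.8},
    {"translation": [0,0,0.35],"twist": 0,"hand": 0.8},
    {"translation": [0,0,0.35],"twist": 0,"hand": 0.8},
    {"translation": [0,0,0.3],"twist": 0,"hand": 0.8},
    {"translation": [0,0,0.2],"twist": 0,"hand": 0.8},
    {"translation": [0,0,0.13],"twist": 0,"hand": 0.8},
    {"translation": [0,0,0],"twist": 0,"hand": 0.8},
  ],
)

```text
time: 41.85
tool_pos: [0.6681, 0.081, 0.0682]
tool_rot: [-0.001, 0.742, 0.671, -0.002]
contact_force: [-0.7, -0.0, -0.4]
gripper_width: 0.801
grasp_force: 0.0
```

>>> apply_moves(
  targets=[
    {"translation": [0,0,0],"twist": 0,"hand": 0.8},
    {"translation": [0,0,0],"twist": 0,"hand": 0},
    {"translation": [0,0,0],"twist": 0,"hand": 0},
    {"translation": [0,0,0],"twist": 0,"hand": 0},
    {"translation": [0,0,0],"twist": 0,"hand": 0},
    {"translation": [0,0,0],"twist": 0,"hand": 0},
    {"translation": [0,0,0],"twist": 0,"hand": 0},
    {"translation": [0,0,0],"twist": 0,"hand": 0},
  ],
)

```text
time: 42.65
tool_pos: [0.6704, 0.0811, 0.0722]
tool_rot: [0.001, 0.742, 0.671, 0.001]
contact_force: [-2.0, -1.0, 5.8]
gripper_width: 0.254
grasp_force: 59.2
```

>>> apply_moves(
  targets=[
    {"translation": [0,0,-0.08],"twist": 0,"hand": 0},
    {"translation": [0,0,-0.04],"twist": 0,"hand": 0},
    {"translation": [0,0,0],"twist": 0,"hand": 0},
    {"translation": [0,0,0],"twist": 0,"hand": 0},
  ],
)

```text
time: 43.05
tool_pos: [0.6695, 0.081, 0.0825]
tool_rot: [-0.0, 0.742, 0.671, -0.0]
contact_force: [-0.6, 0.7, -1.4]
gripper_width: 0.255
grasp_force: 58.8
```

```bash
python3 -c "
from h import *
for i in range(3):grab_frame('scene');to(.6712,.0784,.07)"
```

```text
t 43.1 tcp [0.6694 0.081  0.0823] yaw_y -5.8 w 0.255 f [-0.2 -0.  -1.6] | tool shift/100mm [-0.024  0.021  0.123]
t 43.15 tcp [0.6693 0.081  0.0822] yaw_y -5.8 w 0.258 f [ 0.5  0.1 -0.9] | tool shift/100mm [-0.024  0.021  0.122]
t 43.2 tcp [0.6693 0.081  0.0822] yaw_y -5.8 w 0.252 f [ 0.5  0.1 -0.3] | tool shift/100mm [-0.024  0.021  0.122]
```

>>> apply_moves(
  targets=[
    {"translation": [-0.027,0.022,0],"twist": 0,"hand": 0},
    {"translation": [0,0,0.05],"twist": 0,"hand": 0},
    {"translation": [0,0,0.03],"twist": 0,"hand": 0},
    {"translation": [0,0,0],"twist": 0,"hand": 0},
    {"translation": [0,0,0],"twist": 0,"hand": 0},
  ],
)

```text
time: 43.7
tool_pos: [0.6714, 0.0782, 0.0744]
tool_rot: [-0.0, 0.742, 0.671, -0.0]
contact_force: [0.5, -0.4, -1.2]
gripper_width: 0.254
grasp_force: 58.8
```

>>> apply_moves(
  targets=[
    {"translation": [0,0,0.01],"twist": 0,"hand": 0},
    {"translation": [0,0,0.01],"twist": 0,"hand": 0},
    {"translation": [0,0,0],"twist": 0,"hand": 0},
  ],
)

```text
time: 44.0
tool_pos: [0.6715, 0.0781, 0.0727]
tool_rot: [-0.0, 0.742, 0.671, -0.0]
contact_force: [-0.5, 0.2, -1.0]
gripper_width: 0.252
grasp_force: 58.8
```

>>> apply_moves(
  targets=[
    {"translation": [0,0,0.01],"twist": 0,"hand": 0},
    {"translation": [0,0,0],"twist": 0,"hand": 0},
  ],
)

```text
time: 44.2
tool_pos: [0.6718, 0.0782, 0.0723]
tool_rot: [0.0, 0.742, 0.671, 0.0]
contact_force: [-1.2, 0.7, 2.4]
gripper_width: 0.257
grasp_force: 58.9
```

>>> apply_moves(
  targets=[
    {"translation": [0,0,0],"twist": 0,"hand": 0.3},
    {"translation": [0,0,0],"twist": 0,"hand": 0.4},
    {"translation": [0,0,0],"twist": 0,"hand": 0.6},
    {"translation": [0,0,0],"twist": 0,"hand": 0.8},
    {"translation": [0,0,0],"twist": 0,"hand": 0.8},
    {"translation": [0,0,0],"twist": 0,"hand": 0.8},
    {"translation": [0,0,-0.1],"twist": 0,"hand": 0.8},
    {"translation": [0,0,-0.2],"twist": 0,"hand": 0.8},
  ],
)

```text
time: 45.0
tool_pos: [0.6702, 0.0781, 0.1004]
tool_rot: [-0.001, 0.742, 0.671, -0.002]
contact_force: [0.5, -0.0, -0.3]
gripper_width: 0.801
grasp_force: 0.0
```

>>> apply_moves(
  targets=[
    {"translation": [0,0,-0.35],"twist": 0,"hand": 1},
    {"translation": [0,0,-0.35],"twist": 0,"hand": 1},
    {"translation": [0,0,-0.35],"twist": 0,"hand": 1},
    {"translation": [0,0,-0.35],"twist": 0,"hand": 1},
    {"translation": [0,0,-0.2],"twist": 0,"hand": 1},
    {"translation": [0,0,0],"twist": 0,"hand": 1},
    {"translation": [0,0,0],"twist": 0,"hand": 1},
  ],
)

```text
time: 45.7
tool_pos: [0.6716, 0.0781, 0.262]
tool_rot: [0.0, 0.742, 0.671, 0.0]
contact_force: [-0.6, 0.3, -0.3]
gripper_width: 1.005
grasp_force: 0.0
```

```bash
python3 w.py w14 shortest,.6713,.0784,.023 third,.665,.007,.023; python3 -c "
import cv2
im=cv2.imread('pics/w14.png');cv2.imwrite('pics/crop14.png',cv2.resize(im[140:280,210:350],(560,560),interpolation=2))"
```

```text
t 45.7 tcp [0.6716 0.0781 0.262 ] yaw_y -5.8 w 1.005 f [-0.6  0.3 -0.3] | tool shift/100mm [-9.700e-01 -1.827e+00 -1.000e-03]
shortest [0.6711 0.078 ] 0.06 631 [276. 184.]
third [0.6646 0.0072] 0.068 1158 [277. 246.]
pad 0.81 [0.672  0.0801 0.023 ] 1368 [277. 179.]
pad 0.54 [ 0.6741 -0.1341  0.023 ] 63 [294. 329.]
```

View pics/crop14.png

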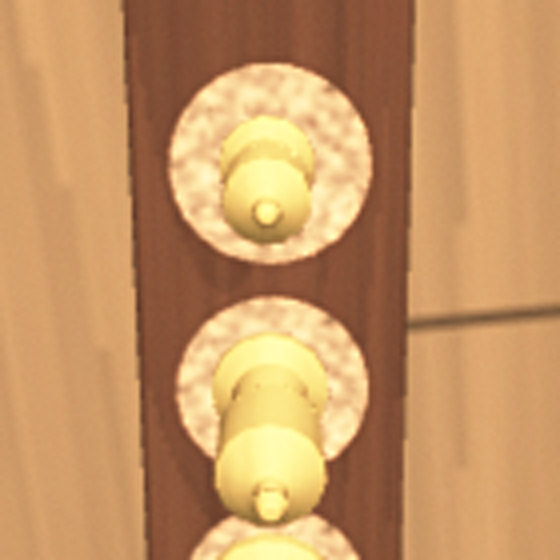

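The shortest is now centred: foot at crop (268,163), pad centre (270,163). Handing in.

```bash
python3 -c "
from plant import *
print(job_done())"
```

```text
the job is handed in; nothing more can be done
None
```

All four finials stand upright on their pads, tallest next to the steel stop down to shortest at the far end, each measured within about 1.5 mm of its pad centre; the jar and the green look-alikes were not touched, and the job was handed in at about 46 s.

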